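# Start a board test: shut the fixture lid, power the console, press start

### The job

Run the test on the circuit board in the fixture: ease its raised lid down, without slamming it, until the front latch snaps and holds it shut; only then switch on the sloping console with its red rocker; then press the round green start button fully in and let it go. It is all done by pushing with the fingertips: keep off the round red stop button, and leave the solder spool, bottle, screwdriver and meter where they are.

Things in the scene. Friction and masses are not known exactly. Their poses are not given: they have to be found in the camera images.
- fixture: Fixed clamshell board-test fixture: grey-green case 250 mm deep (x -130..+120), 200 mm wide (y), 70 mm high, a green circuit board on its top and a hinged aluminium lid with a clear window. Origin on the bench under the case; +x points from its front (push bar, latch with a red release tab; towards the robot) to the hinge, +y to the left, +z up.
- lid_hinge (a point): Middle of the lid's hinge line, at the rear of the fixture, 98 mm above the bench: at x +95, y 0 mm in the fixture's frame. The hinge line is parallel to the fixture's y.
- lid_bar (a point): Centre of the lid's push bar: a dark round bar 20 mm in diameter, 156 mm long, along the lid's free front edge, parallel to the hinge line and 205 mm from it. Lid shut: 102 mm above the bench, at x -110 mm in the fixture's frame, over the latch. Push here, from above; the bar goes down and towards the fixture's front (-x) as the lid shuts.
- lid (a joint): Lid's opening angle, rad: 0 shut, 0.5 to 0.9 at the start; the bar's axis stands 98 mm + 205 mm x sin(angle + 0.02) high. A sprung, stiff hinge pushes back with up to 4 N at the bar; let go unlatched, it rises again. The last 18 mm meet the snap latch (2 to 3 N more), which catches by itself at 0; the hard stop is at -0.012 rad (bar 2.5 mm below its shut height): push on to the stop.
- console: Fixed sloping desk console, off-white with grey cheeks, 165 mm deep (x), 235 mm wide (y), 36 mm high in front, 83 mm at the rear; its dark top panel slopes up to the rear at 16 degrees. Origin on the bench under its middle; +x points to its high rear, +y to its left. Controls across the panel: rocker at y +66 mm, green start at y 0, red stop at y -66 mm; above them lamps and a display only.
- rocker_on_end (a point): Surface point on the on-end of the red rocker switch (rocker 29 by 20 mm, long way up the slope): the end on the high, rear side, with a white stripe, 11 mm from the rocker's pivot. It stands proud while the switch is off, and goes down about 4 mm when pushed. Moves with the rocker.
- rocker (a joint): Rocker angle, rad: 0 off (start), 0.4 on. Pushing the on-end down with about 4 to 5 N takes it over the middle (0.2), where it snaps over and stays.
- start_top (a point): Centre of the top of the round green start button: cap 23 mm in diameter, standing 14 mm out of the panel in a steel collar 30 mm wide and 5 mm high. Its axis is square to the sloping panel.
- start (a joint): How far the start button is pressed, m: 0 out, 0.006 fully in, at about 5 N; it springs back out when let go.
- stop_top (a point): Centre of the top of the round red stop button, of the same size and make, not to be pressed.
- stop (a joint): How far the stop button is pressed, m: 0 out, 0.006 fully in.
- spool: Loose grey spool standing on end between fixture and console, 52 mm in diameter, 48 mm high; origin at the centre of its underside. Leave it.
- flux: Loose small white bottle with a blue cap, 34 mm in diameter, 75 mm high, standing farther back between fixture and console; origin at the centre of its underside. Leave it.
- driver: Loose screwdriver with a yellow handle, 190 mm long, lying in front, towards the robot, roughly across; origin near its middle, its own x along the shaft to the tip. Leave it.
- meter: Loose yellow hand-held meter lying flat at the robot's far left, beside the work, 155 by 76 by 46 mm; origin at the centre of its underside. Leave it.

How it is judged:
By the outcome, as a careful person would: the job done as asked, in the order asked, and still so for the second after the job is handed in, with the robot touching nothing.
It also fails if it takes over 48 s, if anything falls off the work surface, if the arm or the gripper's body presses on something with over 40 N, if the wrist force passes 120 N, or if a joint passes its speed limit or range.

### The arm

A 7-joint arm with a two-finger parallel gripper is mounted at the origin on the work surface. World frame = base frame: x ahead of the robot, y to its left, z up, the work surface at z = 0. Lengths are in m, angles in degrees, forces in N, time in s.
With the tool pointing down it reaches from about 0.35 to 0.775 m from the base axis. Payload 3.1 kg.
Tool frame: the origin (TCP) lies midway between the tips of the shut fingers; the grasp point (between the pads) lies 19 mm behind it; z points along the fingers, y is the line along which they close (so a half turn about z gives the same grasp; the last joint's range is limited). The gripper opens to 85 mm and grips with 20 to 120 N. Pads are 22 mm wide; open, the fingers measure 114 mm over their backs; the gripper's body (76 mm by 85 mm) begins 54 mm behind the grasp point. The pads swing forward as they close: fully open they stand 13 mm farther back than shut.
Start: joints at [71.465, 17.813, 0.802, 86.603, -0.252, 75.585, -1.558], TCP at [0.153, -0.528, 0.231] pointing down, gripper open.
Joint ranges: [-154.91, 154.91], [-16.99, 109.72], [-72.82, 74.43], [7.12, 147.25], [-82.49, 262.49], [11.32, 116.49], [-174.64, 174.64]. Speed limits (degrees/s): [159.86, 159.86, 180, 180, 180, 180, 180].

### API

Orientations are given as a 3x3 rotation matrix whose columns are the frame's x, y, z axes.
In Python, from station import robot gives the robot as it stands. The module is installed in compiled form; this text tells all that it offers.
- The arm moves only by the tool apply_moves, never from a script. Its argument "targets" is a list of rows, each a list of 3 entries, a list of its own where there are three numbers: the closure, from -1 (fully open) to 1 (shut), then the shift along the tool's x, y, z as a fraction of full scale, then the turn about the tool's z as a fraction of full scale. A call has 1 to 10 rows; each row shifts and turns the commanded pose from where the row before left it, along the tool's axes as they then stand; what a row does not reach is not made up. Full scale, the value 1, is 0.03 m for a shift and 0.15 rad for a turn. A row lasts 1/10 s, in which the tool goes at most 50 mm and 8.59 degrees, less where a joint would pass 70% of its speed; a pose out of reach is approached as far as the arm can. A call with a number of a shift or a turn outside -1 to 1 is refused whole. A call with a gripper value outside its range is refused whole. The fingers move at their own pace and stop on an object; "squeeze" is the grip in N (left out, the last holds). Time passes only in rows, so rows that do not move let the fingers close. It gives the time, the measured TCP pose, the force, the opening and the grip force at its end, in the units of the state.
- robot.sense(): the state, without advancing time (a new reading comes with each control period).
- robot.capture(name): name is "scene" or "top"; returns a dict with "frame" (420x560x3 uint8, red, green, blue), "depth" (420x560 float32, m along the optical axis (not along the pixel's ray), 0 where there is no reading), "fx", "fy", "cx", "cy" (pixels), "distortion" ([k1, k2, p1, p2, k3] as OpenCV has them; the pictures are not rectified), "world_from_camera" (4x4, takes a point from camera to world coordinates). Camera axes: x right, y down, z forward; pixel columns grow to the right and rows downward; lengths in m; the calibration is good to about 2 mm. A picture is of the moment at which its call begins.
- robot.job_done(): hands the job in; it is judged then, once.
The state is a dict: "time": time; "joint_positions": joint angles; "joint_velocities": joint speeds; "joint_efforts": joint torques, N m; "tool_pos": TCP position; "ee_rot": TCP orientation; "force": force on the tool from outside, world axes, zero at the start; "torque": the same for the moment, N m; "width": finger opening in m; "grip_force": force on a finger pad.
Only numpy, scipy, OpenCV 4.12 (cv2) and the standard library are available. Lean on these libraries where they do the work, as an engineer would, in place of code of your own. Each camera call takes 0.05 s, during which the arm holds its last target. There are 200 camera calls.

## Working session

There is one attempt and no reset: what is moved stays moved. The work goes in short steps, Python scripts to look and compute and a tool call to move; the robot and the scene stay as the last step left them, time stands still between calls to the robot, and variables do not carry over. Pictures are saved under pics/ and viewed, at most 10 in all, crops included, and the job is handed in when it is done.

Besides the shell and the picture viewer there is one more tool, called after ">>>" as name(argument=value, ...), one argument or row to a line, values as JSON. apply_moves: Moves the arm, as the interface text tells. Its arguments: {"type":"object","properties":{"targets":{"type":"array","items":{"type":"array"}},"squeeze":{"type":"number"}},"required":["targets"]}

```bash
mkdir -p pics; cat > h.py <<'E'
import numpy as np, cv2, pickle
from station import robot
def grab(tag):
    o={}
    for n in("scene","top"):
        c=robot.capture(n); o[n]=c
        cv2.imwrite(f"pics/{tag}_{n}.png",c["frame"][:,:,::-1])
    pickle.dump(o,open(f"{tag}.pkl","wb")); return o
def cloud(c):
    K=np.array([[c["fx"],0,c["cx"]],[0,c["fy"],c["cy"]],[0,0,1]]);h,w=c["depth"].shape
    u,v=np.meshgrid(np.arange(w),np.arange(h))
    p=cv2.undistortPoints(np.stack([u,v],-1).reshape(-1,1,2).astype(np.float32),K,np.array(c["distortion"])).reshape(h,w,2)
    d=c["depth"]; P=np.dstack([p[...,0]*d,p[...,1]*d,d])
    T=np.array(c["world_from_camera"]); W=P@T[:3,:3].T+T[:3,3]; W[d==0]=np.nan
    return W
E
python3 - <<'E'
from h import *
o=grab("a"); s=robot.sense(); print(s["tool_pos"],s["ee_rot"],s["width"],s["force"],s["time"])
for n in o: print(n,np.array(o[n]["world_from_camera"]).round(3).tolist(),(o[n]["depth"]>0).mean())
a=np.vstack([o[n]["frame"] for n in o]); 
E
```

```text
[ 0.15280508 -0.52765793  0.23034521] [[ 9.60522666e-01  2.78200957e-01 -6.60341372e-04]
 [ 2.78201733e-01 -9.60520501e-01  2.04051053e-03]
 [-6.65994429e-05 -2.14366472e-03 -9.99997700e-01]] 0.08551702284379939 [-0.3708464  -0.40380823  0.4351348 ] 0.1
scene [[-0.727, 0.416, -0.546, 1.187], [0.687, 0.455, -0.567, 0.746], [0.012, -0.787, -0.616, 0.802], [0.0, 0.0, 0.0, 1.0]] 0.9801615646258504
top [[-0.002, -0.987, 0.16, 0.419], [-1.0, 0.001, -0.004, 0.088], [0.004, -0.16, -0.987, 0.927], [0.0, 0.0, 0.0, 1.0]] 0.9961054421768708
```

View pics/a_scene.png

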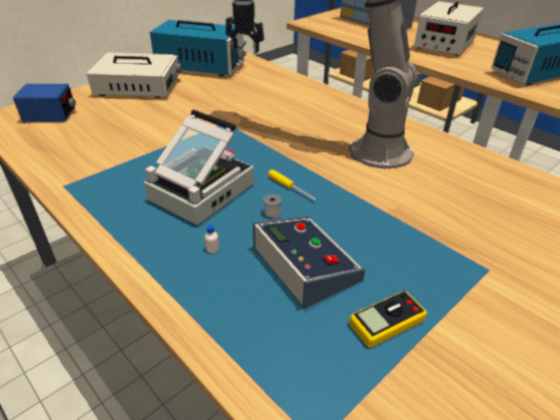

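View pics/a_top.png

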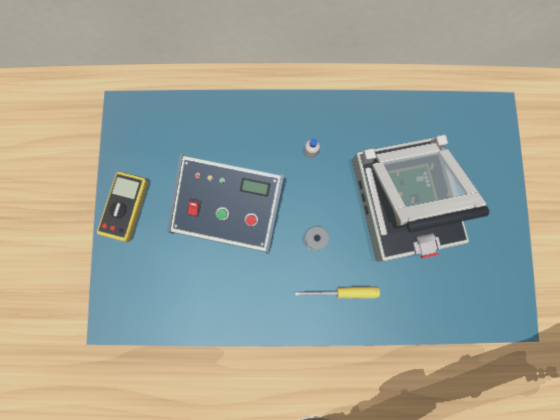

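The top view shows the fixture at right, with the raised bar at about (447,218) and the hinge feet at (370,155) and (442,140). The console is at left: rocker (194,208), green button (222,214), red button (251,220). The spool is at (317,238).

```bash
python3 - <<'E'
from h import *
o=pickle.load(open("a.pkl","rb"))
c=o["top"];W=cloud(c);hsv=cv2.cvtColor(c["frame"],cv2.COLOR_RGB2HSV);H,S,V=[hsv[...,i].astype(int) for i in range(3)]
def box(x0,y0,x1,y1):
    m=np.zeros(H.shape,bool);m[y0:y1,x0:x1]=1;return m
red=((H<8)|(H>172))&(S>150)&(V>90);gr=(H>45)&(H<90)&(S>120)&(V>70)
for n,m in(("rock",red&box(183,195,205,222)),("start",gr&box(212,204,232,224)),("stop",red&box(240,208,262,230))):
    p=W[m];p=p[~np.isnan(p[:,0])];v,u=np.nonzero(m);print(n,len(p),u.mean().round(1),v.mean().round(1),p.mean(0).round(4),p[:,2].min().round(4),p[:,2].max().round(4))
# console panel plane fit
m=box(180,165,275,240)&(V<80);p=W[m];p=p[p[:,2]>.03];A=np.c_[p[:,:2],np.ones(len(p))];k=np.linalg.lstsq(A,p[:,2],rcond=None)[0];r=p[:,2]-A@k;g=abs(r)<.003;k=np.linalg.lstsq(A[g],p[g,2],rcond=None)[0]
print("plane",k,np.degrees(np.arctan(np.hypot(*k[:2]))),"yaw",np.degrees(np.arctan2(k[1],k[0])))
# bar
m=box(400,195,495,240)&(V<70);p=W[m];p=p[p[:,2]>.15]
ce=p.mean(0);d=np.linalg.svd(p-ce)[2][0];t=(p-ce)@d
print("bar",len(p),ce,d,t.min(),t.max(),(ce+d*(t.min()+t.max())/2),np.percentile(p[:,2],[2,50,98]))
for (u,v) in((370,155),(442,140),(428,245)): print(u,v,np.nanmedian(W[v-2:v+3,u-2:u+3].reshape(-1,3),0).round(4))
cv2.imwrite("pics/z.png",cv2.resize(c["frame"][180:240,170:270,::-1],(800,480),interpolation=cv2.INTER_CUBIC))
E
```

```text
rock 79 192.7 209.3 [0.5635 0.2736 0.0608] 0.0542 0.0692<stdin>:8: RuntimeWarning: Mean of empty slice.
  ret = ret.dtype.type(ret / rcount)
  ret = um.true_divide(
Traceback (most recent call last):
ValueError: zero-size array to reduction operation minimum which has no identity
```

```bash
cat > m.py <<'E'
from h import *
o=pickle.load(open("a.pkl","rb"))
c=o["top"];W=cloud(c);hsv=cv2.cvtColor(c["frame"],cv2.COLOR_RGB2HSV);H,S,V=[hsv[...,i].astype(int) for i in range(3)]
def box(x0,y0,x1,y1):
    m=np.zeros(H.shape,bool);m[y0:y1,x0:x1]=1;return m
red=((H<8)|(H>172))&(S>150)&(V>90);gr=(H>45)&(H<95)&(S>100)&(V>60)&(c["frame"][...,1]>c["frame"][...,2]*1.15)
print(hsv[214,222],hsv[210,222])
for n,m in(("rock",red&box(183,195,205,222)),("start",gr&box(212,204,232,224)),("stop",red&box(240,208,262,230))):
    p=W[m];p=p[~np.isnan(p[:,0])];v,u=np.nonzero(m);print(n,len(p),u.mean().round(1),v.mean().round(1),p.mean(0).round(4),np.percentile(p[:,2],[0,50,100]).round(4) if len(p) else 0)
m=box(180,165,275,240)&(V<80);p=W[m];p=p[p[:,2]>.03];A=np.c_[p[:,:2],np.ones(len(p))];k=np.linalg.lstsq(A,p[:,2],rcond=None)[0];r=p[:,2]-A@k;g=abs(r)<.003;k=np.linalg.lstsq(A[g],p[g,2],rcond=None)[0]
print("plane",k,np.degrees(np.arctan(np.hypot(*k[:2]))),"yaw",np.degrees(np.arctan2(k[1],k[0])))
m=box(400,195,495,240)&(V<70);p=W[m];p=p[p[:,2]>.15]
ce=p.mean(0);d=np.linalg.svd(p-ce)[2][0];t=(p-ce)@d
print("bar",len(p),ce,d,t.min(),t.max(),(ce+d*(t.min()+t.max())/2),np.percentile(p[:,2],[2,50,98]))
for (u,v) in((370,155),(442,140),(428,245)): print(u,v,np.nanmedian(W[v-2:v+3,u-2:u+3].reshape(-1,3),0).round(4))
cv2.imwrite("pics/z.png",cv2.resize(c["frame"][180:240,170:270,::-1],(800,480),interpolation=cv2.INTER_CUBIC))
E
python3 m.py
```

```text
[ 69 116 183] [ 69 110 187]
rock 79 192.7 209.3 [0.5635 0.2736 0.0608] [0.0542 0.0606 0.0692]
start 55 221.3 213.6 [0.5528 0.2088 0.0669] [0.0625 0.0668 0.0715]
stop 15 250.3 221.6 [0.5351 0.1448 0.0666] [0.0643 0.0666 0.0707]
plane [ 0.2797768  -0.04287047 -0.089733  ] 15.803756336139598 yaw -8.711727406876387
bar 640 [ 0.51935985 -0.22873365  0.21809285] [-0.21394934  0.97652385 -0.02503694] -0.0755943127458444 0.07786914253821628 [ 0.5191165  -0.22762294  0.21806438] [0.21073699 0.21852248 0.22214025]
370 155 [ 0.6733 -0.114   0.1103]
442 140 [ 0.7086 -0.2747  0.1095]
428 245 [ 0.4814 -0.2395  0.0808]
```

View pics/z.png

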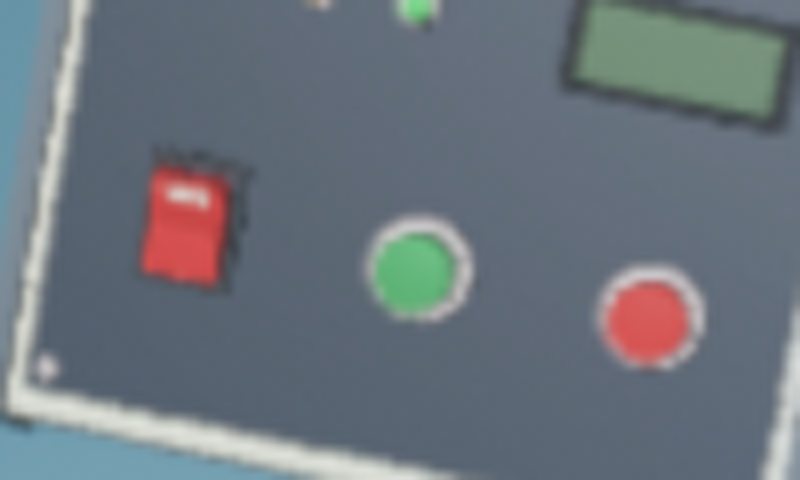

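The crop shows the rocker's white stripe at full-image (193.4,204.3), the green cap at (221.9,214.0) and the stop cap at (250.9,219.8). The lid angle (about 0.57 rad), the hinge points and the bar length (153 mm) agree with the given sizes. I'll move above the bar now.

>>> apply_moves(
  targets=[
    [1,[0.5,-0.3,-0.7],0],
    [1,[0.9,-0.4,-0.6],0],
    [1,[1,-0.4,0],0],
    [1,[1,-0.4,0],0],
    [1,[1,-0.4,0],0],
    [1,[1,-0.4,0],0],
    [1,[1,-0.4,0],0],
    [1,[1,-0.4,0],0],
    [1,[1,-0.4,0],0],
    [1,[1,-0.4,0],0],
  ],
)

```text
time: 1.1
tool_pos: [0.3919, -0.3364, 0.2698]
ee_rot: [[0.961, 0.278, -0.001], [0.278, -0.961, 0.001], [-0.001, -0.001, -1.0]]
force: [-0.3, 0.2, 0.2]
width: 0.0002
grip_force: 0.0
```

```bash
cat >> h.py <<'E'
def ray(c,u,v):
    K=np.array([[c["fx"],0,c["cx"]],[0,c["fy"],c["cy"]],[0,0,1]])
    q=cv2.undistortPoints(np.array([[[u,v]]],np.float64),K,np.array(c["distortion"])).ravel()
    T=np.array(c["world_from_camera"]);return T[:3,3],T[:3,:3]@np.array([*q,1])
def onplane(c,u,v,k,off):
    O,D=ray(c,u,v);n=np.array([-k[0],-k[1],1]);L=np.linalg.norm(n)
    t=(k[2]+off*L-n@O)/(n@D);return O+t*D
def goto(p,yaw=None):
    s=robot.sense();d=np.array(s["ee_rot"]).T@(np.array(p)-s["tool_pos"]);R=np.array(s["ee_rot"])
    print("pos",np.round(s["tool_pos"],4),"F",np.round(s["force"],2),"yaw",np.degrees(np.arctan2(R[1,0],R[0,0])).round(2),"t",s["time"],"need tool mm",(d*1e3).round(1))
E
python3 - <<'E'
from h import *
c=pickle.load(open("a.pkl","rb"))["top"];k=[.2798,-.0429,-.0897]
for n,u,v,o in(("stripe",193.4,204.3,.007),("start",221.9,214,.014),("stop",250.9,219.8,.014)): print(n,onplane(c,u,v,k,o).round(4))
goto([.519,-.228,.25])
E
```

```text
stripe [0.5739 0.2713 0.0665]
start [0.5515 0.2071 0.0703]
stop [0.5387 0.1434 0.0694]
pos [ 0.3919 -0.3364  0.2698] F [-0.26  0.23  0.24] yaw 16.14 t 1.1 need tool mm [152.2 -68.8  19.7]
```

>>> apply_moves(
  targets=[
    [1,[1,-0.5,0],0],
    [1,[1,-0.5,0],0],
    [1,[1,-0.5,0],0],
    [1,[0.9,-0.4,0],0],
    [1,[0.6,-0.3,0],0],
    [1,[0.3,-0.1,0.3],0],
    [1,[0,0,0.3],0],
    [1,[0,0,0],0],
  ],
)

```text
time: 1.9
tool_pos: [0.5081, -0.2321, 0.2496]
ee_rot: [[0.961, 0.277, -0.006], [0.277, -0.961, 0.001], [-0.005, -0.002, -1.0]]
force: [-0.3, -0.4, -1.1]
width: -0.0003
grip_force: 0.0
```

```bash
python3 - <<'E'
from h import *
goto([.519,-.228,.25])
th=np.array([.57,.5,.4,.3,.2,.1,.05,0,-.012])+.02
for t in th: print(t.round(3),(np.array([.688,-.193])-.205*np.cos(t)*np.array([.9767,.2147])).round(4),(.108+.205*np.sin(t)).round(4))
E
```

```text
pos [ 0.5081 -0.2321  0.2496] F [-0.27 -0.45 -1.1 ] yaw 16.06 t 1.9 need tool mm [11.6 -0.9 -0.4]
0.59 [ 0.5216 -0.2296] 0.2221
0.52 [ 0.5142 -0.2312] 0.2099
0.42 [ 0.5052 -0.2332] 0.1916
0.32 [ 0.4979 -0.2348] 0.1725
0.22 [ 0.4926 -0.236 ] 0.1527
0.12 [ 0.4892 -0.2367] 0.1325
0.07 [ 0.4883 -0.2369] 0.1223
0.02 [ 0.4878 -0.237 ] 0.1121
0.008 [ 0.4878 -0.237 ] 0.1096
```

>>> apply_moves(
  targets=[
    [1,[0.1,0,0.2],0],
    [1,[0.1,0,0.2],0],
    [1,[0.1,0,0.2],0],
    [1,[0,0,0.15],0],
    [1,[0,0,0.1],0],
    [1,[0,0,0.1],0],
    [1,[-0.05,0,0.13],0],
    [1,[-0.07,0,0.13],0],
    [1,[-0.07,0,0.13],0],
    [1,[-0.07,0,0.13],0],
  ],
)

```text
time: 2.9
tool_pos: [0.5111, -0.2309, 0.208]
ee_rot: [[0.961, 0.278, -0.0], [0.278, -0.961, -0.0], [-0.0, -0.0, -1.0]]
force: [-0.6, 0.1, 2.4]
width: 0.0001
grip_force: 0.8
```

>>> apply_moves(
  targets=[
    [1,[-0.05,0,0.13],0],
    [1,[-0.05,0,0.13],0],
    [1,[-0.05,0,0.13],0],
    [1,[-0.05,0,0.13],0],
    [1,[-0.05,0,0.13],0],
    [1,[-0.04,0,0.13],0],
    [1,[-0.04,0,0.13],0],
    [1,[-0.04,0,0.13],0],
    [1,[-0.04,0,0.13],0],
    [1,[-0.03,0,0.13],0],
  ],
)

```text
time: 3.9
tool_pos: [0.4988, -0.2345, 0.1689]
ee_rot: [[0.961, 0.278, -0.0], [0.278, -0.961, -0.0], [-0.0, 0.0, -1.0]]
force: [-1.0, 1.0, 2.1]
width: 0.0001
grip_force: 1.0
```

```bash
python3 - <<'E'
from h import *
o=grab("b");goto([.493,-.236,.1327])
W=cloud(o["top"]);V=o["top"]["frame"].max(2);m=np.zeros(V.shape,bool);m[200:250,395:495]=1
a=[cv2.resize(o["scene"]["frame"][90:230,130:270],(560,560)),]
cv2.imwrite("pics/b.png",a[0][:,:,::-1])
E
```

```text
pos [ 0.4988 -0.2345  0.1684] F [ 0.48 -0.63 -0.7 ] yaw 16.14 t 4.0 need tool mm [-6.  -0.1 35.7]
```

View pics/b.png

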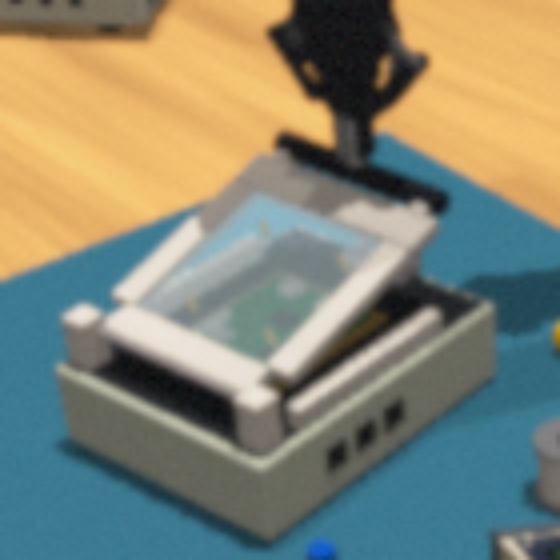

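The fingertips are on the middle of the bar, around (350,150) in the crop, and the lid is following down. I'll continue.

>>> apply_moves(
  targets=[
    [1,[-0.03,0,0.12],0],
    [1,[-0.03,0,0.12],0],
    [1,[-0.03,0,0.12],0],
    [1,[-0.03,0,0.12],0],
    [1,[-0.02,0,0.12],0],
    [1,[-0.02,0,0.12],0],
    [1,[-0.02,0,0.12],0],
    [1,[-0.02,0,0.12],0],
    [1,[-0.01,0,0.1],0],
    [1,[-0.01,0,0.1],0],
  ],
)

```text
time: 5.0
tool_pos: [0.4925, -0.2364, 0.1342]
ee_rot: [[0.961, 0.278, -0.0], [0.278, -0.961, -0.0], [-0.0, 0.0, -1.0]]
force: [-2.0, 0.8, 3.1]
width: -0.0
grip_force: 1.1
```

>>> apply_moves(
  targets=[
    [1,[-0.01,0,0.07],0],
    [1,[-0.01,0,0.07],0],
    [1,[-0.01,0,0.07],0],
    [1,[-0.01,0,0.07],0],
    [1,[0,0,0.07],0],
    [1,[0,0,0.07],0],
    [1,[0,0,0.07],0],
    [1,[0,0,0.07],0],
    [1,[0,0,0.07],0],
    [1,[0,0,0.07],0],
  ],
)

```text
time: 6.0
tool_pos: [0.4915, -0.2369, 0.1134]
ee_rot: [[0.961, 0.278, 0.001], [0.278, -0.961, -0.0], [0.0, 0.001, -1.0]]
force: [-0.8, 0.2, 0.9]
width: 0.0001
grip_force: 0.5
```

>>> apply_moves(
  targets=[
    [1,[0,0,0.04],0],
    [1,[0,0,0.04],0],
    [1,[0,0,0.04],0],
    [1,[0,0,0.04],0],
  ],
)

```text
time: 6.4
tool_pos: [0.4915, -0.2369, 0.1086]
ee_rot: [[0.961, 0.278, 0.0], [0.278, -0.961, -0.0], [0.0, 0.0, -1.0]]
force: [-1.9, -0.2, 3.7]
width: -0.0001
grip_force: 1.8
```

>>> apply_moves(
  targets=[
    [1,[0,0,0.04],0],
    [1,[0,0,0.04],0],
    [1,[0,0,0.03],0],
    [1,[0,0,0],0],
  ],
)

```text
time: 6.8
tool_pos: [0.4914, -0.2369, 0.1055]
ee_rot: [[0.961, 0.278, 0.0], [0.278, -0.961, -0.0], [-0.0, 0.0, -1.0]]
force: [-2.7, -0.7, 4.1]
width: 0.0
grip_force: 2.3
```

>>> apply_moves(
  targets=[
    [1,[0,0,0.04],0],
    [1,[0,0,0.04],0],
    [1,[0,0,0.04],0],
    [1,[0,0,0],0],
  ],
)

```text
time: 7.2
tool_pos: [0.4913, -0.2369, 0.1024]
ee_rot: [[0.961, 0.278, 0.0], [0.278, -0.961, -0.001], [-0.0, 0.001, -1.0]]
force: [-4.1, -0.3, 6.3]
width: 0.0003
grip_force: 3.7
```

```bash
python3 - <<'E'
from h import *
o=grab("c");goto([.493,-.236,.1127])
a=cv2.resize(o["scene"]["frame"][90:230,130:270],(400,400));b=cv2.resize(o["top"]["frame"][170:270,370:470],(400,400))
cv2.imwrite("pics/c.png",np.hstack([a,b])[:,:,::-1])
E
```

```text
pos [ 0.4913 -0.2369  0.1024] F [-2.91 -0.3   7.13] yaw 16.14 t 7.3 need tool mm [  1.8  -0.4 -10.3]
```

View pics/c.png

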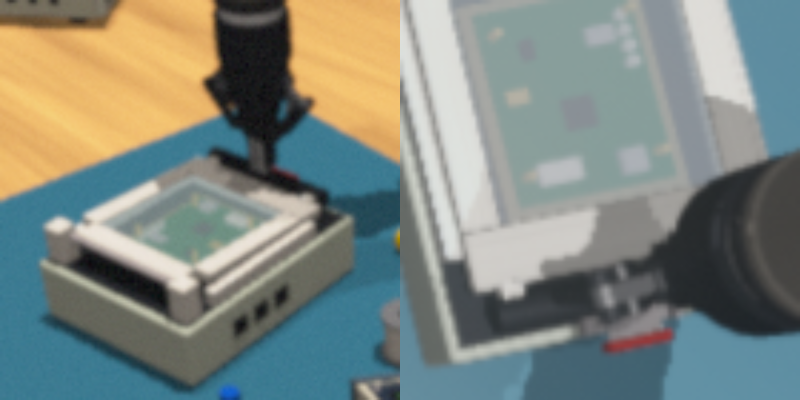

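The lid is nearly shut and the tip is still on the bar. The exposed left end of the bar is at about (395-415, 247) in the top image. I'll check its height.

```bash
python3 - <<'E'
from h import *
o=pickle.load(open("c.pkl","rb"));s=robot.sense();tp=np.array(s["tool_pos"])
ex=np.array([.9767,.2147]);ey=np.array([-.2147,.9767]);h=np.array([.688,-.193])
for n in o:
    W=cloud(o[n]);V=o[n]["frame"].max(2);q=(W[...,:2]-h);fx=q@ex;fy=q@ey;z=W[...,2]
    for lo,hi in((.025,.075),(-.075,-.025)):
        m=(V<70)&(fy>lo)&(fy<hi)&(fx<-.175)&(fx>-.24)&(z>.085)&(z<.14)
        if m.sum()>5: print(n,lo,m.sum(),"x",np.percentile(fx[m],[5,50,95]).round(4),"z",np.percentile(z[m],[5,50,95]).round(4), "x of top",fx[m&(z>np.percentile(z[m],80))].mean().round(4))
    m=(abs(fy)<.07)&(fx<-.16)&(fx>-.185)&(V>120)&(z>.08)&(z<.15); print(n,"frame z",m.sum(),np.median(z[m]) if m.any() else 0)
    m=(abs(fy)<.07)&(fx<-.01)&(fx>-.03)&(V>120)&(z>.08)&(z<.15); print(n,"rear frame z",m.sum(),np.median(z[m]) if m.any() else 0)
print("tip",(tp[:2]-h)@ex,(tp[:2]-h)@ey,tp[2])
E
```

```text
scene 0.025 57 x [-0.2057 -0.1989 -0.194 ] z [0.0951 0.0999 0.1035] x of top -0.1999
scene -0.075 52 x [-0.2045 -0.2002 -0.1951] z [0.0912 0.0991 0.1049] x of top -0.2013
scene frame z 163 0.09572852394180642
scene rear frame z 190 0.10264177065829255
top 0.025 148 x [-0.2123 -0.2046 -0.1961] z [0.0942 0.1006 0.1034] x of top -0.2041
top frame z 541 0.09617804620201198
top rear frame z 569 0.10293478749003071
tip -0.20150809822493923 -0.0006720154666066277 0.10240764942293784
```

```bash
python3 - <<'E'
from h import *
for f in "ac":
  o=pickle.load(open(f+".pkl","rb"))["top"];W=cloud(o);z=W[...,2]
  print(f,[np.nanmedian(z[v-4:v+5,u-4:u+5]).round(4) for u,v in((300,300),(500,120),(330,200),(500,270),(450,370),(250,110),(370,155),(442,140),(386,250),(462,240))])
o=pickle.load(open("c.pkl","rb"))["top"];W=cloud(o);ex=np.array([.9767,.2147]);ey=np.array([-.2147,.9767]);h=np.array([.688,-.193])
q=W[...,:2]-h;fx=q@ex;fy=q@ey;V=o["frame"].max(2);z=W[...,2]
for y in(.04,.055,-.05):
  for x in np.arange(-.22,.02,.02):
    m=(abs(fy-y)<.007)&(abs(fx-x)<.007);print(f"{x:.2f}:{np.median(z[m]):.4f}/{V[m].mean():.0f}",end=" ")
  print()
E
```

```text
a [np.float64(0.0014), np.float64(0.0016), np.float64(0.0011), np.float64(0.0012), np.float64(0.0003), np.float64(0.001), np.float64(0.1094), np.float64(0.1096), np.float64(0.0713), np.float64(0.0706)]
c [np.float64(0.001), np.float64(0.0014), np.float64(0.001), np.float64(0.0017), np.float64(0.0003), np.float64(0.0009), np.float64(0.1098), np.float64(0.1097), np.float64(0.0717), np.float64(0.3106)]
-0.22:0.5259/134 -0.20:0.3607/81 -0.18:0.4810/68 -0.16:0.0967/151 -0.14:0.0950/165 -0.12:0.0965/159 -0.10:0.0972/161 -0.08:0.0982/158 -0.06:0.0994/161 -0.04:0.1001/161 -0.02:0.1027/208 -0.00:0.1034/202 
-0.22:0.4980/97 -0.20:0.4718/66 -0.18:0.0961/201 -0.16:0.0958/191 -0.14:0.0954/162 -0.12:0.0954/163 -0.10:0.0970/163 -0.08:0.0979/165 -0.06:0.0991/164 -0.04:0.1002/164 -0.02:0.1029/196 -0.00:0.1026/182 
-0.22:-0.0010/102 -0.20:nan/nan -0.18:nan/nan -0.16:0.0940/139 -0.14:0.0951/153 -0.12:0.0962/154 -0.10:0.0970/154 -0.08:0.0982/154 -0.06:0.0993/154 -0.04:0.1001/154 -0.02:0.1037/216 -0.00:0.1034/203
  return _methods._mean(a, axis=axis, dtype=dtype,
  ret = ret.dtype.type(ret / rcount)
<stdin>:9: RuntimeWarning: Mean of empty slice.
```

>>> apply_moves(
  targets=[
    [1,[0,0,0.04],0],
    [1,[0,0,0.04],0],
    [1,[0,0,0],0],
  ],
)

```text
time: 7.6
tool_pos: [0.4913, -0.2369, 0.1003]
ee_rot: [[0.961, 0.278, 0.0], [0.278, -0.961, -0.001], [-0.0, 0.001, -1.0]]
force: [-3.8, 0.3, 9.8]
width: 0.0
grip_force: 4.5
```

```bash
cat > bar.py <<'E'
from h import *
import sys
grab(sys.argv[1])
ex=np.array([.9767,.2147]);ey=np.array([-.2147,.9767]);h=np.array([.688,-.193])
for f in ["c",sys.argv[1]]:
  o=pickle.load(open(f+".pkl","rb"))
  for n in o:
    W=cloud(o[n]);V=o[n]["frame"].max(2);q=(W[...,:2]-h);fx=q@ex;fy=q@ey;z=W[...,2]
    m=(abs(fy)>.025)&(abs(fy)<.075)&(fx<-.175)&(fx>-.24)&(V<70)&(z>.085)&(z<.14)
    g=(abs(fy)<.07)&(fx>-.18)&(fx<-.04)&(V>110)&(z>.08)&(z<.13)
    k=np.polyfit(fx[g],z[g],1);r=abs(z[g]-np.polyval(k,fx[g]))<.003;k=np.polyfit(fx[g][r],z[g][r],1)
    print(f,n,"bar z",np.percentile(z[m],[50,90]).round(4),"lid slope",k.round(4),g.sum())
goto([0,0,0])
E
python3 bar.py d
```

```text
c scene bar z [0.0996 0.1034] lid slope [0.0359 0.1005] 1257
c top bar z [0.1006 0.103 ] lid slope [0.0362 0.1011] 3920
d scene bar z [0.0977 0.101 ] lid slope [0.0447 0.1004] 1238
d top bar z [0.0987 0.1008] lid slope [0.0466 0.1012] 3922
pos [ 0.4913 -0.2369  0.1004] F [-3.97  0.23  8.97] yaw 16.14 t 7.7 need tool mm [-406.1 -364.2  100.1]
```

>>> apply_moves(
  targets=[
    [1,[0,0,-0.06],0],
    [1,[0,0,-0.06],0],
    [1,[0,0,-0.06],0],
    [1,[0,0,-0.06],0],
    [1,[0,0,-0.06],0],
    [1,[0,0,-0.06],0],
    [1,[0,0,-0.06],0],
    [1,[0,0,-0.06],0],
    [1,[0,0,0],0],
  ],
)

```text
time: 8.6
tool_pos: [0.4918, -0.236, 0.1137]
ee_rot: [[0.96, 0.279, 0.001], [0.279, -0.96, 0.001], [0.001, -0.001, -1.0]]
force: [-0.4, -0.2, -0.5]
width: 0.0003
grip_force: 0.0
```

```bash
python3 bar.py e | tail -3
```

```text
e scene bar z [0.1091 0.1127] lid slope [-0.016   0.1004] 1335
e top bar z [0.1105 0.1129] lid slope [-0.0132  0.1011] 3951
pos [ 0.4915 -0.2361  0.1134] F [-0.87  0.11 -0.36] yaw 16.18 t 8.7 need tool mm [-406.2 -363.6  113.7]
```

>>> apply_moves(
  targets=[
    [1,[0,0,-0.1],0],
    [1,[0,0,-0.2],0],
    [1,[0,0,-0.4],0],
    [1,[0,0,-0.7],0],
    [1,[0,0,-0.7],0],
  ],
)

```text
time: 9.2
tool_pos: [0.4915, -0.2366, 0.1782]
ee_rot: [[0.961, 0.278, 0.0], [0.278, -0.961, -0.0], [0.0, 0.0, -1.0]]
force: [0.1, -0.5, 0.6]
width: 0.0002
grip_force: 0.0
```

```bash
python3 bar.py f | tail -3; python3 -c "
from h import *
goto([.5515,.2071,.2])"
```

```text
f scene bar z [0.11   0.1133] lid slope [-0.0184  0.1002] 1334
f top bar z [0.1103 0.1132] lid slope [-0.0156  0.1009] 4100
pos [ 0.4942 -0.2376  0.1811] F [0.39 0.32 0.98] yaw 16.15 t 9.3 need tool mm [-409.7 -366.7  176.4]
pos [ 0.4942 -0.2376  0.1811] F [0.39 0.32 0.98] yaw 16.15 t 9.3 need tool mm [ 178.9 -411.1  -20. ]
```

The lid holds shut with the finger clear (bar top reads 113 mm, close to the expected 112). Now the console.

>>> apply_moves(
  targets=[
    [1,[0,0,-0.3],0.8],
    [1,[0,0,-0.3],0.8],
    [1,[0,0,0],0.8],
    [1,[0,0,0],0.8],
    [1,[0,-0.6,0],0],
    [1,[0,-1,0],0],
    [1,[0,-1,0],0],
    [1,[0,-1,0],0],
    [1,[0,-1,0],0],
    [1,[0,-1,0],0],
  ],
)

```text
time: 10.3
tool_pos: [0.5244, -0.0707, 0.1947]
ee_rot: [[0.98, -0.197, -0.0], [-0.197, -0.98, -0.0], [-0.0, 0.0, -1.0]]
force: [-0.3, -0.3, 0.3]
width: 0.0003
grip_force: 0.0
```

>>> apply_moves(
  targets=[
    [1,[0,-1,0],0],
    [1,[0,-1,0],0],
    [1,[0,-1,0],0],
    [1,[0,-1,0],0],
    [1,[0,-1,0],0],
    [1,[0,-1,0],0],
    [1,[0,-1,0],0],
    [1,[0,-1,0],0],
    [1,[0,-0.6,0],0],
    [1,[0,0,0],0],
  ],
)

```text
time: 11.3
tool_pos: [0.5745, 0.1848, 0.1944]
ee_rot: [[0.982, -0.191, -0.001], [-0.191, -0.982, 0.002], [-0.001, -0.002, -1.0]]
force: [-0.6, 0.3, -0.2]
width: -0.0001
grip_force: 0.0
```

```bash
python3 -c "
from h import *
goto([.5667,.2721,.10])"
```

```text
pos [0.5745 0.1848 0.1944] F [-0.64  0.27 -0.24] yaw -11.04 t 11.3 need tool mm [-24.2 -84.   94.7]
```

>>> apply_moves(
  targets=[
    [1,[-0.4,-1,0],0],
    [1,[-0.4,-0.9,0.3],0],
    [1,[0,-0.4,0.7],0],
    [1,[0,0,0.7],0],
    [1,[0,0,0.5],0],
    [1,[0,0,0],0],
    [1,[0,0,0],0],
  ],
)

```text
time: 12.0
tool_pos: [0.5659, 0.2514, 0.1289]
ee_rot: [[0.98, -0.199, 0.0], [-0.199, -0.98, -0.001], [0.0, 0.001, -1.0]]
force: [-0.5, 0.3, 0.7]
width: 0.0001
grip_force: 0.0
```

```bash
python3 -c "
from h import *
goto([.5667,.2721,.08])"
```

```text
pos [0.5659 0.2514 0.1289] F [-0.48  0.26  0.72] yaw -11.48 t 12.0 need tool mm [ -3.3 -20.6  48.8]
```

>>> apply_moves(
  targets=[
    [1,[-0.1,-0.4,0.2],0],
    [1,[0,-0.3,0.4],0],
    [1,[0,0,0.4],0],
    [1,[0,0,0.3],0],
    [1,[0,0,0.1],0],
    [1,[0,0,0],0],
    [1,[0,0,0],0],
  ],
)

```text
time: 12.7
tool_pos: [0.5669, 0.2743, 0.0869]
ee_rot: [[0.98, -0.197, 0.0], [-0.197, -0.98, -0.0], [0.0, -0.0, -1.0]]
force: [-0.2, -0.1, 0.0]
width: -0.0
grip_force: 0.0
```

```bash
python3 - <<'E'
from h import *
goto([.5667,.2721,.07]);o=grab("g")
a=cv2.resize(o["scene"]["frame"][215:305,240:370],(575,400));b=cv2.resize(o["top"]["frame"][170:230,160:195+5],(225,400))
cv2.imwrite("pics/g.png",np.hstack([a,b])[:,:,::-1])
E
```

```text
pos [0.5669 0.2743 0.0869] F [-0.17 -0.14  0.02] yaw -11.38 t 12.7 need tool mm [ 0.3  2.2 16.9]
```

View pics/g.png

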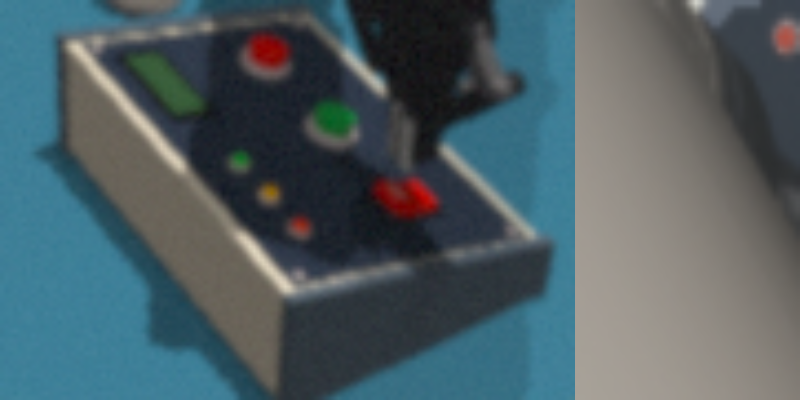

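The tip is over the rocker, at about (402,165) against the rocker at (407,198) in the crop. I'll press down in small steps, slightly uphill of the pivot.

>>> apply_moves(
  targets=[
    [1,[0.1,0.07,0.2],0],
    [1,[0,0,0.2],0],
    [1,[0,0,0.1],0],
    [1,[0,0,0.07],0],
    [1,[0,0,0],0],
  ],
)

```text
time: 13.3
tool_pos: [0.5688, 0.2718, 0.0692]
ee_rot: [[0.98, -0.197, -0.001], [-0.197, -0.98, -0.0], [-0.001, 0.0, -1.0]]
force: [0.2, -0.3, 0.4]
width: 0.0002
grip_force: 0.0
```

>>> apply_moves(
  targets=[
    [1,[0,0,0.04],0],
    [1,[0,0,0.04],0],
    [1,[0,0,0],0],
  ],
)

```text
time: 13.6
tool_pos: [0.5696, 0.272, 0.0686]
ee_rot: [[0.98, -0.197, 0.002], [-0.197, -0.98, 0.0], [0.001, -0.001, -1.0]]
force: [-0.8, -0.9, 5.2]
width: 0.0003
grip_force: 2.4
```

>>> apply_moves(
  targets=[
    [1,[0,0,0.04],0],
    [1,[0,0,0],0],
  ],
)

```text
time: 13.8
tool_pos: [0.5698, 0.2721, 0.0669]
ee_rot: [[0.98, -0.197, 0.002], [-0.197, -0.98, 0.001], [0.002, -0.001, -1.0]]
force: [-0.4, -0.6, 0.2]
width: 0.0
grip_force: 0.0
```

>>> apply_moves(
  targets=[
    [1,[0,0,0.04],0],
    [1,[0,0,0.04],0],
    [1,[0,0,0],0],
  ],
)

```text
time: 14.1
tool_pos: [0.5694, 0.2721, 0.0639]
ee_rot: [[0.98, -0.197, 0.001], [-0.197, -0.98, 0.0], [0.001, -0.0, -1.0]]
force: [0.1, 0.1, 4.3]
width: 0.0002
grip_force: 1.7
```

>>> apply_moves(
  targets=[
    [1,[0,0,-0.3],0],
    [1,[0,0,-0.6],0],
    [1,[0,0.3,-0.4],0],
    [1,[-0.1,0.8,0],0],
    [1,[-0.1,0.8,0],0],
    [1,[0,0.3,0],0],
    [1,[0,0,0],0],
    [1,[0,0,0],0],
  ],
)

```text
time: 14.9
tool_pos: [0.5503, 0.2093, 0.1028]
ee_rot: [[0.98, -0.197, 0.0], [-0.197, -0.98, 0.001], [0.0, -0.001, -1.0]]
force: [0.7, 0.1, 0.4]
width: 0.0002
grip_force: 0.0
```

```bash
python3 - <<'E'
from h import *
goto([.5495,.2075,.075]);o=grab("i");c=o["scene"];c0=pickle.load(open("a.pkl","rb"))["scene"]
a=cv2.resize(c0["frame"][215:285,280:350],(400,400));b=cv2.resize(c["frame"][215:285,280:350],(400,400))
cv2.imwrite("pics/i.png",np.hstack([a,b])[:,:,::-1])
E
```

```text
pos [0.5503 0.2093 0.1028] F [0.73 0.14 0.42] yaw -11.34 t 14.9 need tool mm [-0.5  2.  27.8]
```

View pics/i.png

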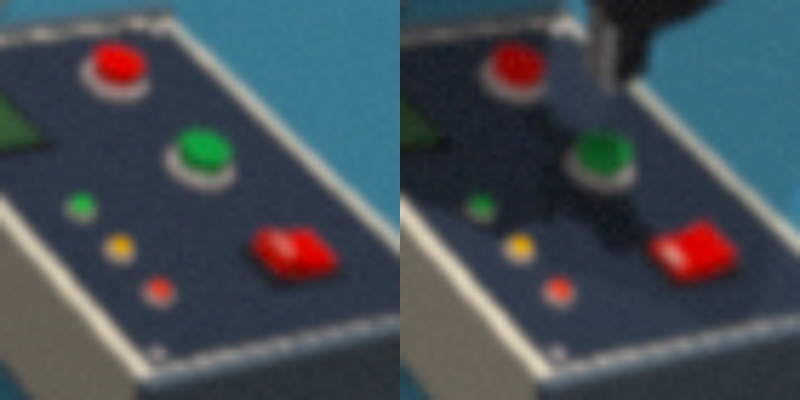

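The rocker has tipped over: its striped end, at (675,257), is now low. Next is the start button.

>>> apply_moves(
  targets=[
    [1,[0,0.07,0.3],0],
    [1,[0,0,0.4],0],
    [1,[0,0,0.2],0],
    [1,[0,0,0.05],0],
    [1,[0,0,0.05],0],
    [1,[0,0,0],0],
  ],
)

```text
time: 15.6
tool_pos: [0.5498, 0.2064, 0.0725]
ee_rot: [[0.98, -0.197, -0.0], [-0.197, -0.98, 0.0], [-0.0, -0.0, -1.0]]
force: [-0.4, 0.4, 0.2]
width: 0.0001
grip_force: 0.0
```

>>> apply_moves(
  targets=[
    [1,[0.01,0,0.05],0],
    [1,[0.01,0,0.05],0],
    [1,[0,0,0],0],
  ],
)

```text
time: 15.9
tool_pos: [0.5504, 0.2061, 0.0695]
ee_rot: [[0.98, -0.197, -0.0], [-0.197, -0.98, -0.0], [0.0, 0.0, -1.0]]
force: [0.1, -0.4, 0.0]
width: 0.0
grip_force: 0.0
```

>>> apply_moves(
  targets=[
    [1,[0.01,0,0.05],0],
    [1,[0.01,0,0.05],0],
    [1,[0,0,0],0],
  ],
)

```text
time: 16.2
tool_pos: [0.5512, 0.2061, 0.0669]
ee_rot: [[0.98, -0.197, 0.001], [-0.197, -0.98, 0.0], [0.001, -0.0, -1.0]]
force: [-0.4, -0.2, 3.1]
width: 0.0001
grip_force: 1.3
```

>>> apply_moves(
  targets=[
    [1,[0.01,0,0.05],0],
    [1,[0.01,0,0.05],0],
    [1,[0,0,0],0],
  ],
)

```text
time: 16.5
tool_pos: [0.552, 0.2059, 0.0639]
ee_rot: [[0.98, -0.197, 0.001], [-0.197, -0.98, 0.0], [0.001, -0.0, -1.0]]
force: [0.1, -0.7, 5.1]
width: 0.0003
grip_force: 2.2
```

>>> apply_moves(
  targets=[
    [1,[0.01,0,0.04],0],
    [1,[0.01,0,0.04],0],
    [1,[0,0,0],0],
  ],
)

```text
time: 16.8
tool_pos: [0.5524, 0.2059, 0.0628]
ee_rot: [[0.98, -0.197, 0.001], [-0.197, -0.98, -0.0], [0.001, 0.0, -1.0]]
force: [-2.3, -2.9, 11.2]
width: 0.0002
grip_force: 5.8
```

>>> apply_moves(
  targets=[
    [1,[0,0,0.03],0],
    [1,[0,0,0],0],
    [1,[0,0,0],0],
  ],
)

```text
time: 17.1
tool_pos: [0.5524, 0.2059, 0.0627]
ee_rot: [[0.98, -0.197, 0.001], [-0.197, -0.98, -0.0], [0.001, -0.0, -1.0]]
force: [-4.6, -1.5, 15.3]
width: -0.0003
grip_force: 7.6
```

>>> apply_moves(
  targets=[
    [1,[0,0,-0.1],0],
    [1,[0,0,-0.2],0],
    [1,[0,0,-0.4],0],
    [1,[0,0,-0.8],0],
    [1,[0,0,-1],0],
    [1,[0,0,-1],0],
    [1,[-0.8,0,-0.5],0],
    [1,[-0.8,0,0],0],
    [1,[-0.8,0,0],0],
    [1,[0,0,0],0],
  ],
)

```text
time: 18.1
tool_pos: [0.4781, 0.2218, 0.1807]
ee_rot: [[0.981, -0.192, -0.002], [-0.192, -0.981, 0.0], [-0.002, 0.0, -1.0]]
force: [0.9, 0.3, -0.4]
width: -0.0001
grip_force: 0.0
```

```bash
python3 bar.py j | tail -3; python3 - <<'E'
from h import *
o=pickle.load(open("j.pkl","rb"))
c=o["scene"]["frame"]
cv2.imwrite("pics/j.png",np.hstack([cv2.resize(c[100:300,140:360],(440,400)),cv2.resize(c[215:285,280:350],(360,360)).copy() if 0 else cv2.resize(c[215:285,280:350],(360,400))])[:,:,::-1])
E
```

```text
j scene bar z [0.1099 0.113 ] lid slope [-0.0144  0.1005] 1331
j top bar z [0.1088 0.1128] lid slope [-0.0151  0.101 ] 4103
pos [0.4816 0.22   0.1806] F [ 0.19 -0.13  0.25] yaw -11.31 t 18.2 need tool mm [-429.3  310.2  180.1]
```

View pics/j.png

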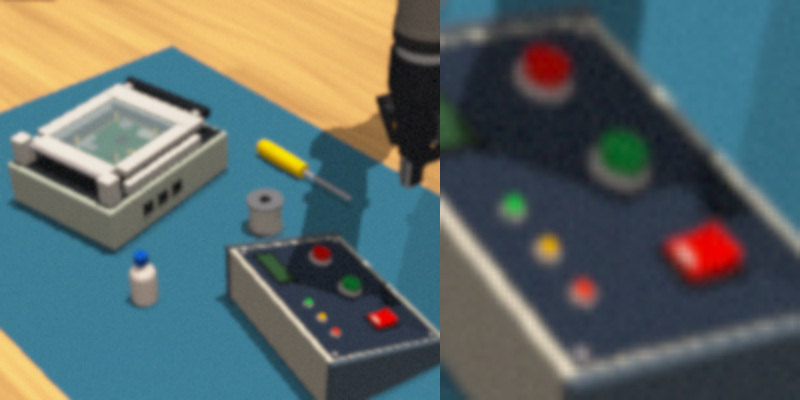

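The lid is shut, the rocker is on with its stripe end down at (685,255), the green button is back out at (620,155), and the loose items haven't moved. Handing in.

```bash
python3 -c "
from station import robot
print(robot.job_done())"
```

```text
the job is handed in; nothing more can be done
None
```

I handed the job in at about 18 s: the lid is latched shut, the console was then switched on, and the start button was pressed fully in and let go; the arm never went near the stop button, and the spool, bottle and screwdriver look unmoved (the meter was outside my last picture).

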